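# Refit the bull's-eye glass of a work lamp and screw its ring down snug

## Robot

A 6-joint arm with a two-finger parallel gripper is mounted at the origin on the work surface. World frame = base frame: x ahead of the robot, y to its left, z up, the work surface at z = 0. Lengths are in mm, angles in rad, forces in N, time in s.
With the tool pointing down it reaches from about 350 to 975 mm from the base axis. Payload 7.1 kg.
Tool frame: the origin (TCP) lies at the very end of the fingers, on their centre line; the grasp point (between the pads) lies 19 mm behind it (ctrl.pinch_z is the distance from the TCP to the grasp point, in mm); z points along the fingers, y is the direction in which the jaws open and shut (so a half turn about z gives the same grasp; the last joint's range is limited). The gripper opens to 88 mm and grips with 3 to 60 N. Pads are 20 mm wide; open, the fingers measure 115 mm over their backs; the gripper's body (75 mm by 178 mm) begins 61 mm behind the grasp point.
Start: joints at [-1.21, 0.423, 1.63, -0, 1.089, -0.019], TCP at [231.725, -580.438, 222.675] pointing down, gripper open.
Joint ranges: [-3, 3], [-0.9, 2.11], [0.09, 2.58], [-1.31, 4.45], [0.11, 2.69], [-2.54, 2.54]. Speed limits (rad/s): [2.39, 2.39, 3.01, 3.14, 3.14, 3.14].

## Interface

Orientations are given as a rotation vector (axis times angle).
In Python, from workcell import ctrl gives the robot as it stands.
- The arm moves only by the shell command python3 -m inch 'ROWS' [OPENING]. ROWS is JSON, a list of rows, each an object with "xyz": the shift along the tool's x, y, z in cm, a list of three; "spin": the turn about the tool's z in degrees. A call has 1 to 20 rows; each row is the pose to reach, as a shift and turn from the pose measured when the call began, along the tool's axes at that moment; what a row does not reach only later rows make up. A row lasts 1/10 s, in which the tool goes at most 50 mm and 8.59 degrees, less where a joint would pass 70% of its speed; a pose out of reach is approached as far as the arm can. A call with a gripper value outside its range is refused whole. OPENING is the closure, from 0 (fully open) to 1 (shut), set as the call begins (- or left out, the last holds). The fingers move at their own pace and stop on an object; the grip force is fixed at half the most. Time passes only in rows, so rows that repeat a pose let the fingers close. It gives the time, the measured TCP pose, the force and the opening at its end, in the units of the state.
- ctrl.get_obs(): the state, without advancing time (a new reading comes with each control period).
- ctrl.get_image(name): name is "side" or "top"; returns the picture (480x640x3 uint8, red, green, blue); there is no depth.
- ctrl.camera_info(name): a dict with "camera_matrix" (3x3 intrinsics, pixels), "k1" (the pictures are not rectified: a ray, as slopes to the right and down, at radius r is drawn at 1 + k1 r^2 times it, then the intrinsics apply), "R" (3x3) and "t" (3): a world point X has camera coordinates R X + t. Camera axes: x right, y down, z forward; pixel columns grow to the right and rows downward; lengths in mm; the calibration is good to about 2 mm. A picture is of the moment at which its call begins. camera_info takes no time and is no camera call.
- ctrl.close_job(): hands the job in, once; it reports no verdict.
The state is a dict: "t": time; "qpos": joint angles; "qvel": joint speeds; "joint_torque": joint torques, N m; "ee_pos": TCP position; "orientation": TCP orientation; "ft_force": force on the tool from outside, world axes, zero at the start; "moment": the same for the moment, N m; "width": finger opening in mm.
Only numpy, scipy, OpenCV 4.12 (cv2) and the standard library are available. Lean on these libraries where they do the work, as an engineer would, in place of code of your own. Each camera call takes 0.05 s, during which the arm holds its last target. There are 200 camera calls.

## Task

Put the bull's-eye glass into the open lamp head, flange down and fully home on its rubber seat, then fit the three-lugged ring over it and screw it clockwise until it is snug: it must clamp the glass firmly under its lugs, but do not over-tighten it or press hard, or the glass cracks. Leave everything else on the bench where it is.

Things in the scene. Friction and masses are not known exactly. Their poses are not given: they have to be found in the camera images.
- cell: Lamp head, face up, bolted to the bench: grey round housing 78 mm across, 52 mm high, on a foot 112 mm across and 16 mm high. Origin: centre of its underside, z up. Inside: a round seat in a bore 53 mm across (bore's rim at height 34 mm), above it a chamber 70 mm across for the ring's lugs. Three slots through its mouth, 44 degrees wide, lie at its +x axis and at 120 and 240 degrees.
- cell_seat (a point): Centre of the top of the black rubber seat, 30 mm above the lamp head's origin, where the glass's underside rests. The seat yields about 1 mm for 25 N.
- cell_mouth (a point): Centre of the mouth, 52 mm above the lamp head's origin, opening 57 mm across between three bare metal lips 4 mm thick, a coarse thread: their undersides come down 5 mm per radian going clockwise seen from above; nothing stands above 52 mm. From a slot's middle a lug can turn clockwise about 82 degrees, to a stop.
- lens: Bull's-eye glass, clear, 85 g: flat round flange 50 mm across, 8 mm thick, lower edge bevelled 1.5 mm, and a round stem 28 mm across rising from its middle to 38 mm in all. Origin: centre of the flange's underside, z up the stem. When seated the stem stands 16 mm out of the mouth. It cracks if the ring or the lamp head presses it with over 40 N.
- ring: Retaining ring: bare aluminium tube 52 mm outside, 40 mm inside, 44 mm tall, 100 g, standing on its lugged end. Origin: centre of that lower end, z up. Lugs at its +x axis and at 120 and 240 degrees, 12 mm (24 degrees) wide, 33 mm out from the axis, tops 7 mm above the lower end. Gripped round its plain upper part. The lower end presses the glass's flange.
- ring_top (a point): Centre of the ring's upper end, 44 mm above its origin. Wear differs from lamp to lamp: with the ring resting on the seated glass (ring origin 38 mm above the head's) the lugs first bite under the lips 18 to 52 degrees clockwise of the slots' middles: feel for it. Snug: about 10 N on the glass (4 to 22), some 5 degrees past first bite. It does not unscrew by itself.
- bearing: loose steel bearing race, 62 mm across, 18 mm high; leave alone
- socket: loose steel wrench socket, 30 mm across, 38 mm high; leave alone
- spacer: loose dark steel tube without lugs, 48 mm across, 30 mm high; leave alone
- wrench: loose wrench lying on the bench; leave alone
- screwdriver: loose screwdriver lying on the bench; leave alone
- spray: grey spray can, 64 mm across, 190 mm high; leave alone
- jar: jar with a steel cap, 68 mm across, 90 mm high; leave alone
- piston: aluminium engine piston, 72 mm across, 55 mm high; leave alone
There are look-alikes about, which are no part of the job. Leave any orange, red or turquoise look-alike of the ring alone.

How it is judged:
By the outcome, as a careful person would: the job done as asked, in the order asked, and still so for the second after the job is handed in, with the robot touching nothing.
It also fails if it takes over 72 s, if anything falls off the work surface, if the arm or the gripper's body presses on something with over 40 N, if the wrist force passes 120 N, or if a joint passes its speed limit or range.

## Working session

There is one attempt and no reset: what is moved stays moved. The work goes in short steps, Python scripts to look and compute and a shell command to move; the robot and the scene stay as the last step left them, time stands still between calls to the robot, and variables do not carry over. Pictures are saved under pics/ and viewed, about 8 in all and at most 12, crops included, and the job is handed in when it is done.

```bash
mkdir -p pics; ls; python3 - <<'E'
from workcell import ctrl
import cv2
for n in("top","side"):
    im=ctrl.get_image(n); cv2.imwrite(f"pics/{n}0.png",im[:,:,::-1]); c=ctrl.camera_info(n); print(n,c)
o=ctrl.get_obs();print(o)
E
```

```text
pics
top {'camera_matrix': array([[474.95933327,   0.        , 317.74863294],
       [  0.        , 474.95933327, 238.24501248],
       [  0.        ,   0.        ,   1.        ]]), 'k1': 0.01030367570038133, 'R': array([[ 0.00994433, -0.99980095,  0.01729663],
       [-0.98671841, -0.01261594, -0.16194945],
       [ 0.16213542, -0.01545643, -0.98664746]]), 't': array([ -28.26595735,  561.34506511, 1038.76415572])}
side {'camera_matrix': array([[499.56973186,   0.        , 320.17033614],
       [  0.        , 499.56973186, 242.93095935],
       [  0.        ,   0.        ,   1.        ]]), 'k1': -0.12015403978086543, 'R': array([[-0.99371475, -0.11167447,  0.00773369],
       [-0.07049504,  0.57062658, -0.81817832],
       [ 0.08695658, -0.81358105, -0.57491254]]), 't': array([ 545.40105841,  100.91262798, 1027.78404105])}
{'t': 0.1, 'qpos': array([-1.21000566e+00,  4.23730601e-01,  1.63061429e+00, -1.08945251e-05,
        1.08861652e+00, -1.89871724e-02]), 'qvel': array([ 1.04232191e-03, -3.52679596e-03, -1.82158137e-03,  8.68530753e-04,
       -7.31195630e-05,  5.26489993e-04]), 'joint_torque': array([-1.42467634e-04, -5.45608664e+01, -2.74326771e+01,  6.44942187e-02,
        1.87674601e-02, -1.65286298e-05]), 'ee_pos': array([ 231.5451445 , -579.97907121,  222.00027486]), 'orientation': array([-3.08379869e+00, -5.92728541e-01,  3.80432605e-04]), 'ft_force': array([0.70916271, 0.56512706, 0.16268752]), 'moment': array([ 0.03942419, -0.02147937,  0.04013261]), 'width': 88.03224157041073}
```

View pics/top0.png

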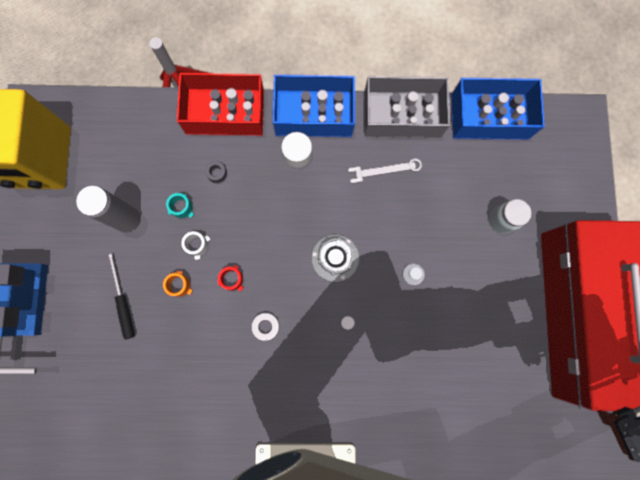

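View pics/side0.png

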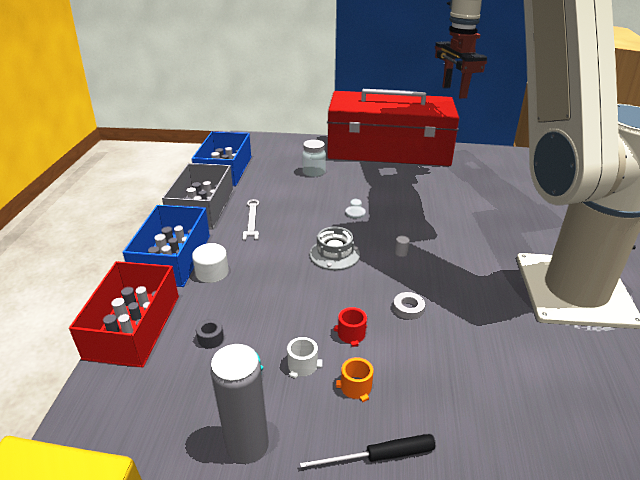

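Top view: the head is at about (335,257), the lens at (413,274) and the plain ring at (193,243). In the side view they are at (335,245), (356,210) and (303,357). Next I'll zoom in on these.

```bash
cat > h.py <<'E'
import numpy as np,cv2
from workcell import ctrl
def proj(n,X):
    c=ctrl.camera_info(n);p=np.atleast_2d(X)@c['R'].T+c['t'];s=p[:,:2]/p[:,2:]
    s=s*(1+c['k1']*(s**2).sum(1,keepdims=True));K=c['camera_matrix']
    return s@K[:2,:2].T+K[:2,2]
def world(n,uv,z):
    c=ctrl.camera_info(n);k=c['k1']
    s=cv2.undistortPoints(np.array(uv,float).reshape(-1,1,2),c['camera_matrix'],np.array([k,0,0,0.])).reshape(-1,2)
    d=np.c_[s,np.ones(len(s))]@c['R'];o=-c['R'].T@c['t']
    return o+d*((z-o[2])/d[:,2:])
def crop(im,u,v,h=30,f=6):
    return cv2.resize(im[v-h:v+h,u-h:u+h],None,fx=f,fy=f,interpolation=cv2.INTER_CUBIC)
E
python3 - <<'E'
from h import *
t=cv2.imread('pics/top0.png');s=cv2.imread('pics/side0.png')
m=np.vstack([np.hstack([crop(t,335,257,h=30,f=4),crop(t,413,274,h=30,f=4),crop(t,193,243,h=30,f=4)]),np.hstack([crop(s,335,245,h=30,f=4),crop(s,356,210,h=30,f=4),crop(s,303,357,h=30,f=4)])])
cv2.imwrite('pics/m1.png',m)
print(world('top',[[335,257]],52),world('top',[[413,274]],38),world('top',[[193,243]],44))
E
```

```text
[[518.23213401 -61.17656918  52.        ]] [[ 483.12212958 -240.00391792   38.        ]] [[547.38557804 261.46829507  44.        ]]
```

View pics/m1.png

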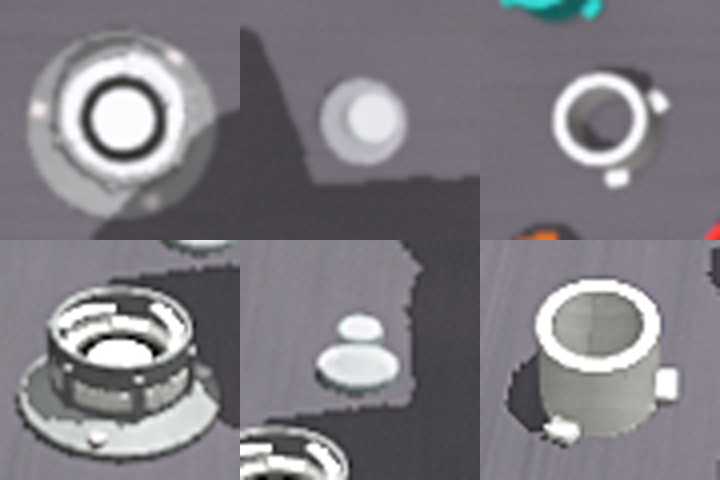

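```bash
python3 - <<'E'
from h import *
P=lambda n,l,z:print(n,z,world(n,l,z)[:,:2].round(1).tolist())
P('top',[[335.5,256]],52);P('side',[[335,237.5]],52)
P('top',[[416,273.5]],38);P('side',[[355.75,201.75]],38);P('top',[[413.75,274.25]],6);P('side',[[355.25,211.25]],8)
P('top',[[193,242.5]],44);P('side',[[302.5,348.25]],44)
P('top',[[207.5,238.25],[197.25,257.5]],7);P('side',[[319.75,363.25],[293.5,374.5]],4)
t=cv2.imread('pics/top0.png');s=cv2.imread('pics/side0.png')
# rectified views of head at z=52, 0.25mm... 4px/mm, 100mm
c=np.array([517.,-61.]);out=[]
for n,im in(('top',t),('side',s)):
    g=np.linspace(-48,48,340);gx,gy=np.meshgrid(g,g)
    # image right=-y, up=+x
    X=np.c_[c[0]-gy.ravel(),c[1]-gx.ravel(),np.full(gx.size,52.)]
    uv=proj(n,X).astype(np.float32).reshape(340,340,2)
    r=cv2.remap(im,uv[...,0],uv[...,1],cv2.INTER_CUBIC)
    k=340/96
    for rad in(28.5,39): cv2.circle(r,(170,170),int(rad*k),(0,0,255),1)
    out.append(r)
cv2.imwrite('pics/m2.png',np.hstack(out))
E
```

```text
top 52 [[520.5, -62.3]]
side 52 [[523.2, -58.4]]
top 38 [[484.3, -246.9]]
side 38 [[487.0, -242.4]]
top 6 [[485.4, -248.7]]
side 8 [[487.0, -246.0]]
top 44 [[548.5, 261.5]]
side 44 [[549.4, 264.4]]
top 7 [[564.7, 237.3], [518.8, 259.0]]
side 4 [[520.5, 258.8], [561.9, 289.1]]
```

View pics/m2.png

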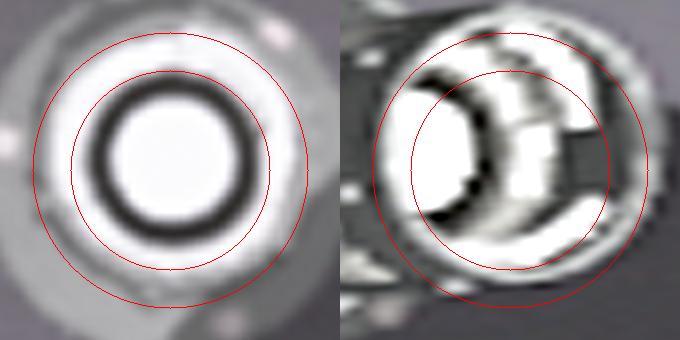

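The mouth centre is at about (521.5,-60.5). One slot is visible at about -98°, so the slots lie at 22, 142 and -98°, and the foot bolts at 82° and -38° agree with that. The ring's lugs are at about 64.5° mod 120. The lens stands upright. I'll move above the lens first.

```bash
python3 -m inch '[{"xyz":[9.3,-23.2,0],"spin":0},{"xyz":[9.3,-23.2,0],"spin":0},{"xyz":[9.3,-23.2,0],"spin":0},{"xyz":[9.3,-23.2,0],"spin":0},{"xyz":[9.3,-23.2,0],"spin":0},{"xyz":[9.3,-23.2,0],"spin":0},{"xyz":[36,-21.6,9],"spin":0},{"xyz":[36,-21.6,9],"spin":0},{"xyz":[36,-21.6,9],"spin":0},{"xyz":[36,-21.6,9],"spin":0},{"xyz":[36,-21.6,9],"spin":0},{"xyz":[36,-21.6,9],"spin":0},{"xyz":[36,-21.6,9],"spin":0},{"xyz":[36,-21.6,9],"spin":0},{"xyz":[36,-21.6,9],"spin":0},{"xyz":[36,-21.6,9],"spin":0},{"xyz":[36,-21.6,9],"spin":0},{"xyz":[36,-21.6,9],"spin":0}]' 0
```

```text
t: 1.9
ee_pos: [485.4, -246.3, 132.8]
orientation: [-3.085, -0.591, -0.0]
ft_force: [-0.6, -0.9, -0.4]
width: 88.1
```

```bash
python3 -m inch '[{"xyz":[0,0,4],"spin":0},{"xyz":[0,0,8],"spin":0},{"xyz":[0,0,10.9],"spin":0},{"xyz":[0,0,10.9],"spin":0},{"xyz":[0,0,10.9],"spin":0}]' 0; python3 -m inch '[{"xyz":[0,0,0]},{"xyz":[0,0,0]},{"xyz":[0,0,0]},{"xyz":[0,0,0]},{"xyz":[0,0,0]},{"xyz":[0,0,0]},{"xyz":[0,0,0]},{"xyz":[0,0,0]}]' 1
python3 - <<'E'
from h import *
t=ctrl.get_image('top');s=ctrl.get_image('side')
p=proj('top',[485,-246,30])[0].astype(int);q=proj('side',[485,-246,30])[0].astype(int)
cv2.imwrite('pics/m3.png',np.hstack([crop(t,*p,h=40,f=5),crop(s,*q,h=40,f=5)])[:,:,::-1]);print(p,q)
E
```

```text
t: 2.4
ee_pos: [485.3, -246.3, 24.1]
orientation: [-3.084, -0.591, 0.0]
ft_force: [-0.5, -0.6, -0.4]
width: 87.5
[414 273] [356 203]$[0]: bad value
```

View pics/m3.png

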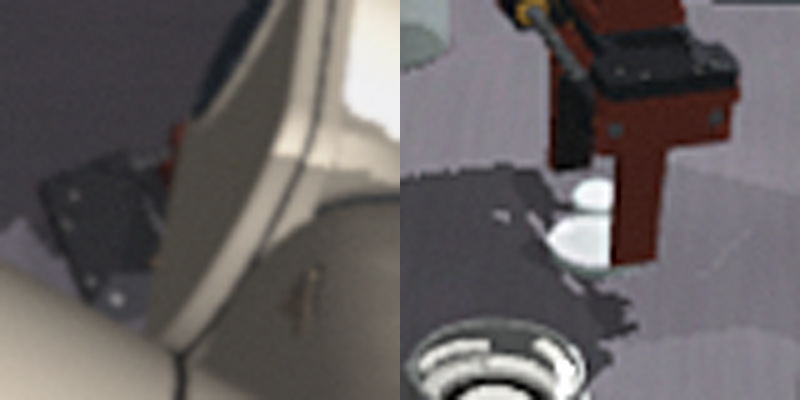

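The side view shows the open fingers on either side of the stem. The top view is blocked by the arm. "spin" is required in every row, so I'll close again with it included.

```bash
python3 -m inch '[{"xyz":[0,0,0],"spin":0},{"xyz":[0,0,0],"spin":0},{"xyz":[0,0,0],"spin":0},{"xyz":[0,0,0],"spin":0},{"xyz":[0,0,0],"spin":0},{"xyz":[0,0,0],"spin":0},{"xyz":[0,0,0],"spin":0},{"xyz":[0,0,0],"spin":0}]' 1
```

```text
t: 3.3
ee_pos: [486.5, -246.9, 25.3]
orientation: [3.085, 0.591, 0.004]
ft_force: [-0.0, 0.1, -0.3]
width: 27.4
```

```bash
python3 -m inch '[{"xyz":[0,0,-4],"spin":0},{"xyz":[0,0,-8],"spin":0},{"xyz":[0,0,-8],"spin":0},{"xyz":[3,-5,-8],"spin":0},{"xyz":[5,-8,-8],"spin":0},{"xyz":[8,-12,-8],"spin":0},{"xyz":[10.2,-16,-8],"spin":0},{"xyz":[10.2,-16,-8],"spin":0},{"xyz":[10.2,-16,-8],"spin":0},{"xyz":[10.2,-16,-8],"spin":0}]' 1
python3 - <<'E'
from h import *
t=ctrl.get_image('top');s=ctrl.get_image('side')
p=proj('top',[521,-60,80])[0].astype(int);q=proj('side',[521,-60,80])[0].astype(int)
cv2.imwrite('pics/m4.png',np.hstack([crop(t,*p,h=40,f=5),crop(s,*q,h=40,f=5)])[:,:,::-1]);print(p,q)
print(ctrl.get_obs()['ee_pos'])
E
```

```text
t: 4.3
ee_pos: [521.5, -61.2, 104.8]
orientation: [3.085, 0.591, 0.002]
ft_force: [0.5, 0.3, -1.6]
width: 26.4
[335 254] [336 226]
[521.62094951 -61.75590434 105.05949893]
```

View pics/m4.png

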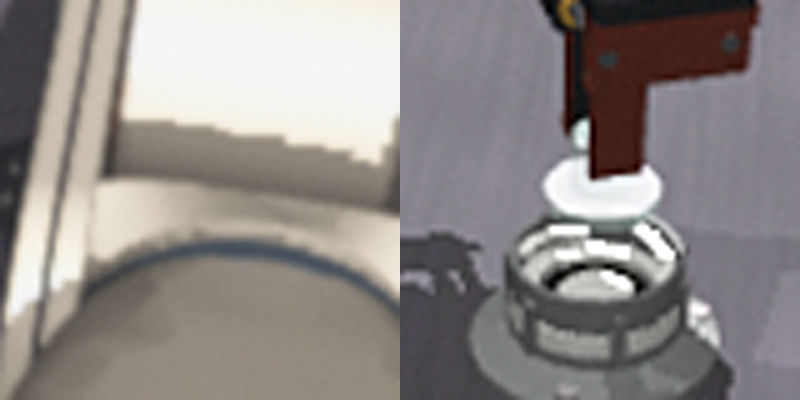

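The lens is held level just over the head, flange centre at about (336.6,223.2) in the side view. I'll overlay the predicted circles to get its offset from the head.

```bash
python3 - <<'E'
from h import *
s=ctrl.get_image('side');s=np.ascontiguousarray(s[:,:,::-1])
print(world('side',[[336.6,223.2]],84.5))
f=9;u0,v0=298,205;im=cv2.resize(s[v0:v0+64,u0:u0+80],None,fx=f,fy=f,interpolation=cv2.INTER_CUBIC)
a=np.linspace(0,2*np.pi,90)
def circ(c,r,z,col):
    uv=proj('side',np.c_[c[0]+r*np.cos(a),c[1]+r*np.sin(a),np.full(90,z)])
    cv2.polylines(im,[np.int32((uv-[u0-.5,v0-.5])*f)],True,col,1)
H=(523.2,-58.4);L=(522,-59)
circ(H,39,52,(0,0,255));circ(H,28.5,52,(0,255,0));circ(H,26.5,34,(255,0,0))
circ(L,25,87.8,(0,255,255));circ(L,25,81.3,(0,255,255))
cv2.imwrite('pics/m5.png',im)
E
```

```text
[[521.22493004 -65.94504402  84.5       ]]
```

View pics/m5.png

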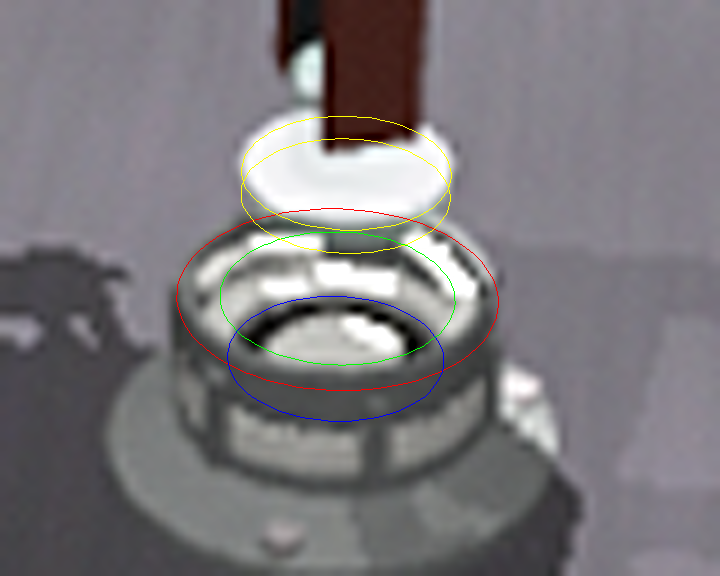

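```bash
python3 -m inch '[{"xyz":[0.1,0,1],"spin":0},{"xyz":[0.1,0,2],"spin":0},{"xyz":[0.1,0,2.6],"spin":0},{"xyz":[0.1,0,3.0],"spin":0},{"xyz":[0.1,0,3.4],"spin":0},{"xyz":[0.1,0,3.7],"spin":0},{"xyz":[0.1,0,3.9],"spin":0},{"xyz":[0.1,0,4.1],"spin":0},{"xyz":[0.1,0,4.1],"spin":0}]' 1
python3 - <<'E'
from h import *
s=ctrl.get_image('side');s=np.ascontiguousarray(s[:,:,::-1])
f=9;u0,v0=298,205;im=cv2.resize(s[v0:v0+64,u0:u0+80],None,fx=f,fy=f,interpolation=cv2.INTER_CUBIC)
cv2.imwrite('pics/m6.png',im)
E
```

```text
t: 5.35
ee_pos: [522.7, -61.4, 64.1]
orientation: [3.085, 0.588, 0.003]
ft_force: [0.4, -0.4, -0.7]
width: 26.4
```

View pics/m6.png

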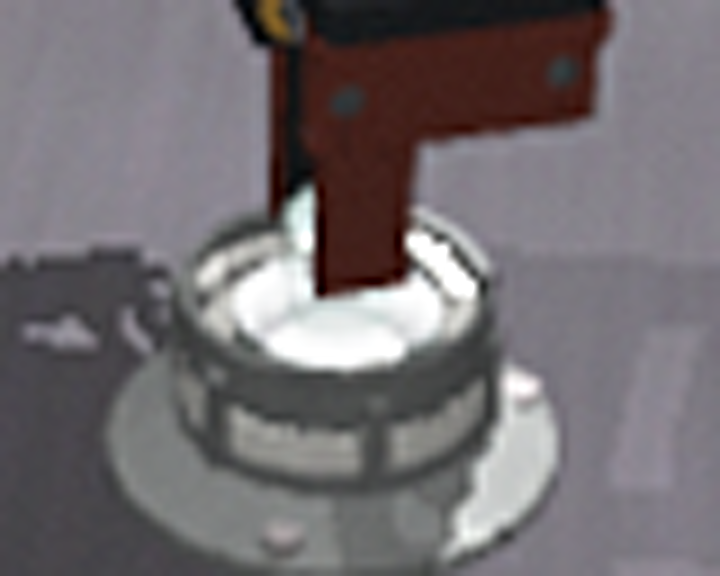

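The flange is inside the mouth, with no contact force. I'll lower it in small steps.

```bash
python3 -m inch '[{"xyz":[0,0,0.2],"spin":0},{"xyz":[0,0,0.4],"spin":0},{"xyz":[0,0,0.5],"spin":0},{"xyz":[0,0,0.5],"spin":0}]' 1; python3 -m inch '[{"xyz":[0,0,0.1],"spin":0},{"xyz":[0,0,0.2],"spin":0},{"xyz":[0,0,0.2],"spin":0}]' 1
```

```text
t: 5.8
ee_pos: [522.6, -61.4, 59.0]
orientation: [3.085, 0.588, 0.003]
ft_force: [0.0, 0.7, -1.0]
width: 26.6
t: 6.1
ee_pos: [523.1, -61.8, 57.1]
orientation: [3.084, 0.588, 0.004]
ft_force: [1.4, -3.4, -1.8]
width: 26.6
```

```bash
python3 -m inch '[{"xyz":[0,0.05,0.1],"spin":0},{"xyz":[0,0.05,0.1],"spin":0}]' 1; python3 -m inch '[{"xyz":[0,0.05,0.1],"spin":0},{"xyz":[0,0.05,0.1],"spin":0}]' 1
```

```text
t: 6.3
ee_pos: [523.2, -62.2, 55.9]
orientation: [3.085, 0.588, 0.004]
ft_force: [0.1, -0.6, -0.9]
width: 26.6
t: 6.5
ee_pos: [523.3, -62.5, 55.1]
orientation: [3.085, 0.588, 0.003]
ft_force: [-0.2, 0.9, 3.4]
width: 26.7
```

```bash
python3 -m inch '[{"xyz":[0,0,0.04],"spin":0},{"xyz":[0,0,0.04],"spin":0}]' 1; python3 -m inch '[{"xyz":[0,0,0],"spin":0},{"xyz":[0,0,0],"spin":0},{"xyz":[0,0,0],"spin":0},{"xyz":[0,0,0],"spin":0}]' 0.5
```

```text
t: 6.7
ee_pos: [523.3, -62.4, 55.0]
orientation: [3.085, 0.588, 0.004]
ft_force: [-1.6, -0.6, 5.5]
width: 26.6
t: 7.1
ee_pos: [523.2, -62.4, 54.8]
orientation: [3.085, 0.588, 0.003]
ft_force: [-0.1, 1.1, 0.5]
width: 43.7
```

The glass rests on the seat: contact came at TCP 55.1, and 55.3 was expected. It's released, so now the ring.

```bash
python3 -m inch '[{"xyz":[0,0,-2],"spin":0},{"xyz":[0,0,-6],"spin":0},{"xyz":[0,0,-10],"spin":0},{"xyz":[0,0,-10],"spin":0},{"xyz":[14.4,-29.1,-10],"spin":0},{"xyz":[14.4,-29.1,-10],"spin":0},{"xyz":[14.4,-29.1,-10],"spin":0},{"xyz":[14.4,-29.1,-10],"spin":0},{"xyz":[14.4,-29.1,-10],"spin":0},{"xyz":[14.4,-29.1,-10],"spin":0},{"xyz":[14.4,-29.1,-10],"spin":0},{"xyz":[14.4,-29.1,-5],"spin":0},{"xyz":[14.4,-29.1,-5],"spin":0},{"xyz":[14.4,-29.1,-5],"spin":0}]' 0
python3 - <<'E'
from h import *
t=ctrl.get_image('top');s=ctrl.get_image('side')
p=[335,257];q=[335,240]
r=proj('side',[549,262,30])[0].astype(int);w=proj('top',[549,262,30])[0].astype(int)
cv2.imwrite('pics/m7.png',np.vstack([np.hstack([crop(t,*p,h=36,f=5),crop(s,*q,h=36,f=5)]),np.hstack([crop(t,*w,h=36,f=5),crop(s,*r,h=36,f=5)])])[:,:,::-1][:,:720]);print(p,q,w,r)
print(ctrl.get_obs()['ee_pos'])
E
```

```text
t: 8.5
ee_pos: [548.5, 260.4, 103.5]
orientation: [3.084, 0.588, -0.004]
ft_force: [0.6, -0.4, 0.6]
width: 87.9
[335, 257] [335, 240] [194 243] [303 352]
[550.57430405 260.80204932 105.94132688]
```

```bash
python3 -c "
import cv2;a=cv2.imread('pics/m7.png');cv2.imwrite('pics/m7b.png',cv2.resize(a,(600,600)))"
```

```text
(no output)
```

View pics/m7b.png

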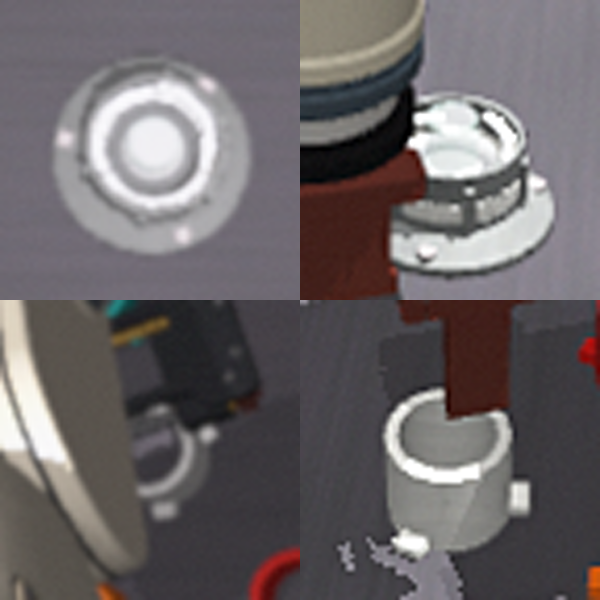

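The lens sits centred in the head in the top view. The bolts are at 80.4°, so the slots are at about 21°. The ring hasn't moved and lies between the fingers, so I'll descend and grip it.

```bash
python3 -m inch '[{"xyz":[0,0,3],"spin":0},{"xyz":[0,0,6],"spin":0},{"xyz":[0,0,8.5],"spin":0},{"xyz":[0,0,8.5],"spin":0},{"xyz":[0,0,8.5],"spin":0}]' 0; python3 -m inch '[{"xyz":[0,0,0],"spin":0},{"xyz":[0,0,0],"spin":0},{"xyz":[0,0,0],"spin":0},{"xyz":[0,0,0],"spin":0},{"xyz":[0,0,0],"spin":0},{"xyz":[0,0,0],"spin":0},{"xyz":[0,0,0],"spin":0}]' 1
```

```text
t: 9.1
ee_pos: [551.8, 260.7, 22.5]
orientation: [3.086, 0.585, 0.007]
ft_force: [0.7, -0.1, 0.1]
width: 87.7
t: 9.8
ee_pos: [552.0, 260.9, 22.8]
orientation: [-3.086, -0.585, -0.008]
ft_force: [-0.6, -0.2, 5.5]
width: 50.4
```

```bash
python3 -m inch '[{"xyz":[0,0,-3],"spin":0},{"xyz":[0,0,-7],"spin":0},{"xyz":[0,0,-11],"spin":0},{"xyz":[0,0,-11],"spin":0},{"xyz":[-14.5,28.8,-11],"spin":-8},{"xyz":[-14.5,28.8,-11],"spin":-16},{"xyz":[-14.5,28.8,-11],"spin":-24},{"xyz":[-14.5,28.8,-11],"spin":-32},{"xyz":[-14.5,28.8,-11],"spin":-40},{"xyz":[-14.5,28.8,-11],"spin":-48},{"xyz":[-14.5,28.8,-11],"spin":-56},{"xyz":[-14.5,28.8,-11],"spin":-64},{"xyz":[-14.5,28.8,-10],"spin":-72},{"xyz":[-14.5,28.8,-8],"spin":-76.6},{"xyz":[-14.5,28.8,-8],"spin":-76.6},{"xyz":[-14.5,28.8,-8],"spin":-76.6},{"xyz":[-14.5,28.8,-8],"spin":-76.6}]' 1
python3 - <<'E'
from h import *
o=ctrl.get_obs();print(o['ee_pos'],o['orientation'],o['qpos'],o['width'])
t=ctrl.get_image('top');s=ctrl.get_image('side');s=np.ascontiguousarray(s[:,:,::-1])
f=9;u0,v0=298,190;im=cv2.resize(s[v0:v0+64,u0:u0+80],None,fx=f,fy=f,interpolation=cv2.INTER_CUBIC)
cv2.imwrite('pics/m8.png',im);cv2.imwrite('pics/t8.png',t[:,:,::-1])
E
```

```text
t: 11.5
ee_pos: [522.3, -60.2, 102.6]
orientation: [2.059, 2.369, 0.006]
ft_force: [-0.5, -0.5, -0.6]
width: 50.4
[522.2915641  -60.20499346 102.5737997 ] [2.05923046 2.36868895 0.00602666] [-0.13835181  0.45558077  1.92957808  0.00236403  0.75187758 -0.27962395] 50.4139969108843
```

View pics/m8.png

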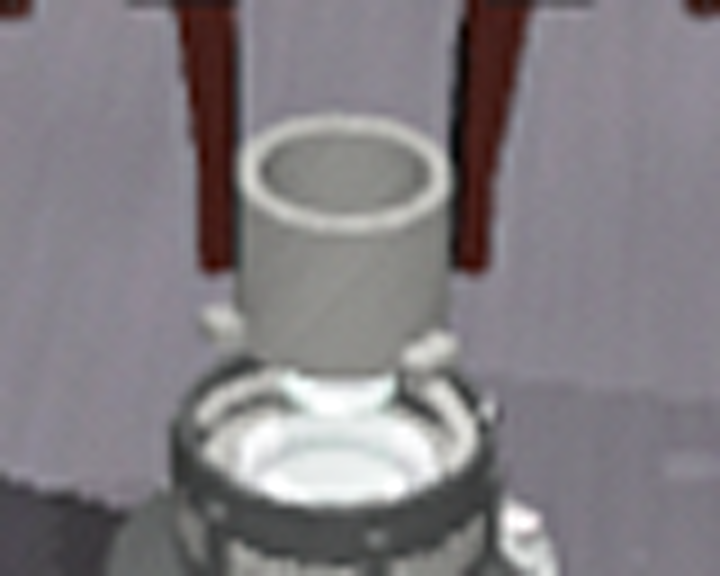

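```bash
python3 - <<'E'
from h import *
c=world('side',[[335.9,208.5]],123.8)[0];l=world('side',[[322.2,225.3],[345.3,228.4]],84.)
print(c,l)
for p in l: print(np.degrees(np.arctan2(*(p-c)[1::-1])),np.hypot(*(p-c)[:2]))
print(proj('side',[[523.2,-58.4,52],[523.2,-58.4,38]]))
E
python3 - <<'E'
import cv2,numpy as np
im=cv2.imread('pics/m8.png')
g=cv2.cvtColor(im,cv2.COLOR_BGR2GRAY)
for y in(420,440,460,480): print(y,[int(x) for x in g[y,170:510:10]])
E
```

```text
[523.39764418 -61.88450052 123.8       ] [[551.2579589  -54.60408014  84.        ]
 [501.15994418 -48.68147529  84.        ]]
14.6449635992186 28.79586181214615
149.30143784244436 25.861847895582496
[[335.01208732 237.50944645]
 [334.85441241 242.75562246]]
420 [114, 94, 107, 161, 161, 141, 148, 181, 188, 207, 230, 220, 221, 226, 222, 227, 231, 233, 232, 226, 229, 234, 230, 210, 188, 153, 102, 115, 192, 223, 191, 105, 132, 97]
440 [91, 70, 91, 84, 153, 200, 196, 217, 250, 250, 247, 232, 210, 211, 205, 209, 209, 210, 214, 217, 225, 229, 238, 250, 252, 244, 205, 177, 171, 209, 211, 112, 95, 116]
460 [90, 48, 63, 103, 159, 192, 187, 216, 244, 215, 206, 208, 220, 226, 234, 235, 236, 236, 237, 235, 230, 225, 217, 209, 226, 242, 234, 202, 212, 201, 127, 72, 73, 118]
480 [108, 55, 59, 63, 65, 82, 128, 185, 210, 233, 253, 253, 240, 232, 232, 235, 235, 236, 237, 240, 242, 246, 253, 249, 216, 217, 194, 140, 91, 75, 60, 64, 81, 97]
```

The ring hangs upright, with lugs at about 23° and 143° against slots at about 21° and 141°. I'll lower it and feel for contact.

```bash
python3 -m inch '[{"xyz":[-0.07,0,1],"spin":1},{"xyz":[-0.07,0,2],"spin":1},{"xyz":[-0.07,0,2.5],"spin":1},{"xyz":[-0.07,0,2.5],"spin":1}]' 1; python3 -m inch '[{"xyz":[0,0,0.2],"spin":0},{"xyz":[0,0,0.4],"spin":0},{"xyz":[0,0,0.4],"spin":0}]' 1
```

```text
t: 12.0
ee_pos: [521.9, -60.8, 76.7]
orientation: [2.08, 2.352, 0.005]
ft_force: [0.1, 0.1, -1.3]
width: 50.7
t: 12.3
ee_pos: [521.9, -60.8, 72.6]
orientation: [2.08, 2.352, 0.005]
ft_force: [-0.4, 0.4, -1.7]
width: 50.7
```

```bash
python3 -m inch '[{"xyz":[0,0,0.2],"spin":0},{"xyz":[0,0,0.4],"spin":0},{"xyz":[0,0,0.4],"spin":0}]' 1; python3 -m inch '[{"xyz":[0,0,0.2],"spin":0},{"xyz":[0,0,0.4],"spin":0},{"xyz":[0,0,0.4],"spin":0}]' 1;
```

```text
t: 12.6
ee_pos: [521.7, -60.7, 68.4]
orientation: [2.08, 2.353, 0.004]
ft_force: [0.6, 0.7, -1.1]
width: 50.6
t: 12.9
ee_pos: [521.5, -60.7, 64.1]
orientation: [2.08, 2.353, 0.004]
ft_force: [0.0, -0.6, -1.6]
width: 50.4
```

```bash
python3 -m inch '[{"xyz":[0,0,0.2],"spin":0},{"xyz":[0,0,0.2],"spin":0}]' 1; python3 -m inch '[{"xyz":[0,0,0.1],"spin":0},{"xyz":[0,0,0.1],"spin":0}]' 1;python3 -m inch '[{"xyz":[0,0,0.05],"spin":0},{"xyz":[0,0,0.05],"spin":0}]' 1
```

```text
t: 13.1
ee_pos: [521.5, -60.7, 61.8]
orientation: [2.08, 2.353, 0.004]
ft_force: [0.2, 0.3, -0.2]
width: 50.5
t: 13.3
ee_pos: [521.5, -60.7, 60.8]
orientation: [2.08, 2.353, 0.004]
ft_force: [0.8, 1.0, -1.0]
width: 50.6
t: 13.5
ee_pos: [521.6, -60.7, 60.6]
orientation: [2.08, 2.353, 0.004]
ft_force: [-0.7, 0.2, 3.4]
width: 50.6
```

Contact at TCP 60.6, so the ring is resting on the glass. Next I'll turn it clockwise and watch the force and moment.

```bash
cat > m.py <<'E'
from workcell import ctrl
import numpy as np
o=ctrl.get_obs();a=o['orientation']
print('F',o['ft_force'].round(1),'M',o['moment'].round(2),'yaw2',np.degrees(2*np.arctan2(a[1],a[0])).round(1),'q6',np.degrees(o['qpos'][5]).round(1),'T6',o['joint_torque'][5].round(2),'z',o['ee_pos'][2].round(1))
E
python3 m.py; python3 -m inch '[{"xyz":[0,0.02,0],"spin":5},{"xyz":[0,0.04,0],"spin":10},{"xyz":[0,0.05,0],"spin":14},{"xyz":[0,0.05,0],"spin":14}]' 1; python3 m.py
python3 -m inch '[{"xyz":[0,0.01,0],"spin":2},{"xyz":[0,0.01,0],"spin":2}]' 1; python3 m.py
python3 -m inch '[{"xyz":[0,0.01,0],"spin":2},{"xyz":[0,0.01,0],"spin":2}]' 1; python3 m.py
```

```text
F [-0.7  0.2  3.4] M [ 0.03  0.29 -0.02] yaw2 97.0 q6 -15.1 T6 0.0 z 60.6
t: 13.9
ee_pos: [522.2, -60.8, 60.7]
orientation: [2.352, 2.081, 0.004]
ft_force: [-0.3, -1.2, 1.2]
width: 50.5
F [-0.3 -1.2  1.2] M [-0.07 -0.04  0.01] yaw2 83.0 q6 -1.1 T6 0.74 z 60.7
t: 14.1
ee_pos: [522.3, -60.9, 60.7]
orientation: [2.387, 2.041, 0.004]
ft_force: [-0.2, 0.2, 0.9]
width: 50.7
F [-0.2  0.2  0.9] M [-0.08  0.01  0.04] yaw2 81.1 q6 0.8 T6 0.34 z 60.7
t: 14.3
ee_pos: [522.3, -60.9, 60.7]
orientation: [2.421, 2.001, 0.004]
ft_force: [-0.0, -0.6, 0.2]
width: 50.6
F [-0.  -0.6  0.2] M [-0.12  0.06 -0.01] yaw2 79.2 q6 2.7 T6 0.33 z 60.7
```

```bash

python3 -m inch '[{"xyz":[0,0.01,0],"spin":2},{"xyz":[0,0.01,0],"spin":2}]' 1 >/dev/null; python3 m.py
python3 -m inch '[{"xyz":[0,0.01,0],"spin":2},{"xyz":[0,0.01,0],"spin":2}]' 1 >/dev/null; python3 m.py
python3 -m inch '[{"xyz":[0,0.01,0],"spin":2},{"xyz":[0,0.01,0],"spin":2}]' 1 >/dev/null; python3 m.py
```

```text
F [-1.3 -1.3 -0.4] M [-0.18  0.15  0.02] yaw2 77.3 q6 4.6 T6 0.33 z 60.7
F [-2.1 -1.3  1.6] M [-0.13  0.1  -0.01] yaw2 75.3 q6 6.6 T6 0.32 z 60.7
F [-0.5 -1.9 -0.4] M [-0.23  0.05  0.01] yaw2 73.4 q6 8.5 T6 0.3 z 60.7
```

```bash

python3 -m inch '[{"xyz":[-0.02,0.01,0],"spin":2},{"xyz":[-0.02,0.01,0],"spin":2}]' 1 >/dev/null; python3 m.py
python3 -m inch '[{"xyz":[0,0.01,0],"spin":2},{"xyz":[0,0.01,0],"spin":2}]' 1 >/dev/null; python3 m.py
python3 -m inch '[{"xyz":[0,0.01,0],"spin":2},{"xyz":[0,0.01,0],"spin":2}]' 1 >/dev/null; python3 m.py
```

```text
F [ 0.7 -2.3 -1.3] M [-0.25 -0.24  0.03] yaw2 71.5 q6 10.3 T6 0.33 z 60.7
F [ 2.  -2.4 -2.8] M [-0.42 -0.33  0.06] yaw2 69.6 q6 12.2 T6 0.38 z 60.6
F [ 2.4 -2.2 -3.9] M [-0.38 -0.25  0.15] yaw2 67.7 q6 14.1 T6 0.44 z 60.5
```

```bash

python3 -m inch '[{"xyz":[-0.02,-0.01,0.03],"spin":0},{"xyz":[-0.02,-0.01,0.03],"spin":0}]' 1 >/dev/null; python3 m.py
python3 -m inch '[{"xyz":[0,0.0,0.015],"spin":1.5},{"xyz":[0,0.0,0.015],"spin":1.5}]' 1 >/dev/null; python3 m.py
python3 -m inch '[{"xyz":[0,0,0],"spin":0}]' 1; python3 m.py
```

```text
F [ 0.4 -1.9  2.2] M [0.   0.02 0.09] yaw2 67.8 q6 14.1 T6 0.04 z 60.4
F [ 1.8 -0.6  0.1] M [-0.19 -0.12  0.23] yaw2 66.3 q6 15.6 T6 0.42 z 60.3
t: 16.0
ee_pos: [523.8, -61.7, 60.3]
orientation: [2.628, 1.716, 0.007]
ft_force: [0.8, -1.3, 0.6]
width: 50.8
F [ 0.8 -1.3  0.6] M [-0.18 -0.1   0.18] yaw2 66.3 q6 15.6 T6 0.2 z 60.3
```

```bash

python3 -m inch '[{"xyz":[0,0.0,0.01],"spin":1},{"xyz":[0,0.0,0.01],"spin":1},{"xyz":[0,0.0,0.01],"spin":1}]' 1 ; python3 m.py
python3 -m inch '[{"xyz":[0,0,0],"spin":0},{"xyz":[0,0,0],"spin":0},{"xyz":[0,0,0],"spin":0},{"xyz":[0,0,0],"spin":0},{"xyz":[0,0,0],"spin":0}]' 0.2;python3 m.py
```

```text
t: 16.3
ee_pos: [523.9, -61.7, 60.2]
orientation: [2.643, 1.693, 0.007]
ft_force: [1.0, -2.0, 0.3]
width: 50.7
F [ 1.  -2.   0.3] M [-0.14 -0.19  0.29] yaw2 65.3 q6 16.6 T6 0.28 z 60.2
t: 16.8
ee_pos: [523.8, -61.7, 60.2]
orientation: [2.644, 1.693, 0.007]
ft_force: [0.2, -0.0, 0.9]
width: 70.5
F [ 0.2 -0.   0.9] M [-0.02 -0.1   0.04] yaw2 65.3 q6 16.6 T6 0.0 z 60.2
```

```bash
python3 -m inch '[{"xyz":[0,0,0],"spin":0},{"xyz":[0,0,-3],"spin":0},{"xyz":[0,0,-7],"spin":0},{"xyz":[0,0,-12],"spin":0},{"xyz":[0,-10,-12],"spin":0},{"xyz":[0,-20,-12],"spin":0},{"xyz":[0,-20,-12],"spin":0},{"xyz":[0,-20,-12],"spin":0},{"xyz":[0,-20,-12],"spin":0},{"xyz":[0,-20,-12],"spin":0}]' 0
python3 - <<'E'
from h import *
t=ctrl.get_image('top');s=ctrl.get_image('side')
cv2.imwrite('pics/m9.png',np.hstack([crop(t,335,257,36,5),crop(s,335,240,36,5)])[:,:,::-1]);cv2.imwrite('pics/s9.png',s[:,:,::-1])
E
```

```text
t: 17.8
ee_pos: [341.2, 22.2, 179.7]
orientation: [2.642, 1.695, 0.009]
ft_force: [0.6, 0.1, 1.0]
width: 88.0
```

View pics/m9.png

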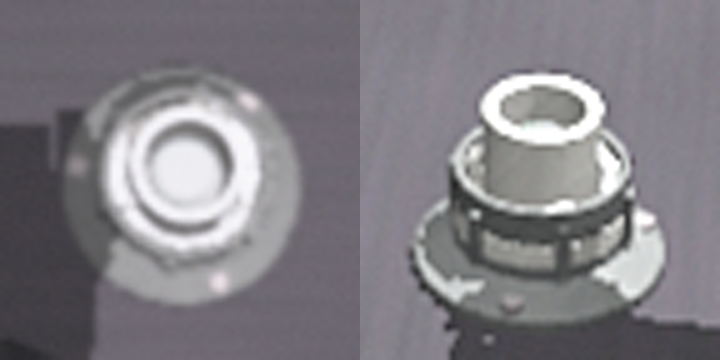

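The ring stands upright and centred in the mouth with the glass stem inside it, and the arm is clear. I'm handing the job in.

```bash
python3 -c "
from workcell import ctrl
print(ctrl.close_job())"
```

```text
the job is handed in; nothing more can be done
None
```

The glass is in the lamp head, flange down on its seat, and the ring is fitted over it and screwed clockwise until snug. I handed the job in at about 18 s of robot time; no verdict was reported.

- **Glass:** it reached the seat with the gripper at 55.1 mm height (55.3 mm expected). I pressed it with about 5 N. Bevel contact on the way in gave up to about 3.5 N sideways.
- **Ring:** it went through the slots without resistance and rested on the glass with the gripper at 60.6 mm. The lugs first bit at about 27° clockwise of where I set the ring down. I turned it about 5° further; torque rose to about 0.29 N·m with almost no vertical force on the tool.
- **Clamp force:** the ring dropped about 0.45 mm, which puts roughly 10–12 N on the glass. That is an estimate from the drop, the angle and the torque, not a direct measurement. The torque rose faster over the last degree than before, so it could be somewhat higher.
- **Final check:** the last picture, taken after letting go, shows the ring upright and centred with the glass inside. I did not re-grip the ring to test that it is tight.
- **Disagreements:** the two cameras differed by up to about 4 mm, so I relied on relative positions and on feel for both fits.
- **Other items:** I touched nothing else on the bench. I did not compare every other object's position at the end.

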